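# Tip-check the blue multimeter casing for loose screws

### The job

Check the blue multimeter casing for loose screws: lift it clear of the bench and tip it lengthwise about 40 degrees, either end downwards, and hold it so for a full second. Then bring it level again, set it down (do not drop it) in the middle of the green mat it came from, open side up, and let go. Leave the grey casing alone.

Things in the scene. Friction and masses are not known exactly. Their poses are not given: they have to be found in the camera images.
- blue_case_center (a point): Centre (half-way up) of the blue multimeter casing half, a loose empty open-topped shell: 124 mm long (its x), 56 mm wide outside (y), 40 mm high (z up), walls 3.5 mm, about 0.12 kg; flat upright sides to grip from outside. Inside, two small round probe jacks (red, black) at its -x end, white window at its +x end. It lies on the green mat, jack end towards the robot, turned at most 35 degrees.
- green_mat: Green plastic mat, fixed to the bench, 210 mm (x) by 140 mm (y) by 3 mm thick, flat; its origin is the centre of its underside, at bench height, z up.
- grey_case: Grey casing half of the same shape and size as the blue one, on a black mat at the other side of the bench; origin at the centre of its underside. Not to be moved.

How it is judged:
On the way, in this order (a step that is already met when the one before it is completed fails the run):
1. the blue casing is held clear of the bench, tipped 28 to 52 degrees lengthwise, one end down ((angle between blue_case_center's own x axis and vertical between 0.663225 and 1.0821 rad or angle between blue_case_center's own x axis and vertical between 2.05949 and 2.47837 rad) and angle between blue_case_center's own z axis and vertical between 0.488692 and 0.959931 rad and height (world z) of blue_case_center above 0.065 m), for 0.8 s.
2. still in the fingers, it is level again (within 10 degrees) and no more than about 12 mm above the green mat (angle between blue_case_center's own z axis and vertical below 0.174533 rad and height (world z) of blue_case_center below 0.035 m and horizontal distance between blue_case_center and green_mat below 0.03 m and contact force between the fingers and blue_case above 0.3 N), for 0.1 s.
At the end, for the whole second after the job is handed in: The blue casing rests level (within 8 degrees), open side up, on the green mat, its centre within 30 mm of the mat's centre, at rest and released (horizontal distance between blue_case_center and green_mat below 0.03 m and angle between blue_case_center's own z axis and vertical below 0.139626 rad and height (world z) of blue_case_center between 0.018 and 0.028 m and linear speed of blue_case below 0.02 m/s); the robot touches nothing.
It fails at once if the grey casing is shifted by more than 15 mm (distance of grey_case from where it was at the start of the episode above 0.015 m).
It also fails if it takes over 48 s, if anything falls off the work surface, if the arm or the gripper's body presses on something with over 40 N, if the wrist force passes 120 N, or if a joint passes its speed limit or range.

### The arm

A 6-joint arm with a two-finger parallel gripper is mounted at the origin on the work surface. World frame = base frame: x ahead of the robot, y to its left, z up, the work surface at z = 0. Lengths are in m, angles in rad, forces in N, time in s.
With the tool pointing down it reaches from about 0.4 to 0.925 m from the base axis. Payload 12.5 kg.
Tool frame: the origin (TCP) lies on the centre line of the jaws, within the pads' length; the fingertips stand 11 mm ahead of it and the grasp point (between the pads) lies 8 mm behind it; z points along the fingers, y is the line along which they close (so a half turn about z gives the same grasp; the last joint's range is limited). The gripper opens to 95 mm and grips with 3 to 60 N. Pads are 20 mm wide; open, the fingers measure 119 mm over their backs; the gripper's body (75 mm by 180 mm) begins 59 mm behind the grasp point.
Start: joints at [-1.351, 0.491, 1.559, -0, 1.092, -0.106], TCP at [0.2, -0.592, 0.226] pointing down, gripper open.
Joint ranges: [-3.1, 3.1], [-0.84, 2.19], [0.05, 2.79], [-1.13, 4.28], [0.06, 2.93], [-2.69, 2.69]. Speed limits (rad/s): [2.22, 2.22, 2.79, 3.14, 3.14, 3.14].

### API

Orientations are given as a rotation vector (axis times angle).
In Python, from station import * gives the robot as it stands. The module is installed in compiled form; this text tells all that it offers.
- The arm moves only by the tool servo_tool, never from a script. Its argument "targets" is a list that holds one entry, the list of rows, each a list of 6 numbers: the shift along the tool's x, y, z in units of 120 mm (1.0 is 120 mm), then the turn, a rotation vector about the tool's x, y, z in units of 0.1 rad (1.0 is 0.1 rad). A call has 1 to 12 rows; each row shifts and turns the commanded pose from where the row before left it, along the tool's axes as they then stand; what a row does not reach is not made up. A row lasts 1/8 s, in which the tool goes at most 62.5 mm and 10.7 degrees, less where a joint would pass 70% of its speed; a pose out of reach is approached as far as the arm can. A call with a number of a shift or a turn outside -1 to 1 is refused whole. A call with a gripper value outside its range is refused whole. "claw" is the finger opening in mm, from 0 to 95.1, set as the call begins (left out, the last holds). The fingers move at their own pace and stop on an object; the grip force is fixed at half the most. Time passes only in rows, so rows that do not move let the fingers close. It gives the time, the measured TCP pose, the force, the opening and the grip force at its end, in the units of the state.
- sense(): the state, without advancing time (a new reading comes with each control period).
- read_camera(name): name is "scene" or "top" or "wrist"; returns a dict with "frame" (384x512x3 uint8, blue, green, red), "fx", "fy", "cx", "cy" (pixels), "dist_coeffs" ([k1, k2, p1, p2, k3] as OpenCV has them; the pictures are not rectified), "extrinsics" (4x4, takes a point from camera to world coordinates). Camera axes: x right, y up, looking along -z (the intrinsics and any distortion apply to the point x, -y, -z); pixel columns grow to the right and rows downward; lengths in m; the calibration is good to about 2 mm. A picture is of the moment at which its call begins. There is no depth.
- hand_in(): hands the job in; it is judged then, once.
The state is a dict: "clock": time; "joint_positions": joint angles; "joint_vel": joint speeds; "joint_efforts": joint torques, N m; "tool_pos": TCP position; "ee_rot": TCP orientation; "ft_force": force on the tool from outside, world axes, zero at the start; "ft_torque": the same for the moment, N m; "finger_gap": opening from 0.0 (shut) to 1.0 (fully open); "grasp_force": force on a finger pad.
Only numpy, scipy, OpenCV 4.12 (cv2) and the standard library are available. Lean on these libraries where they do the work, as an engineer would, in place of code of your own. Each camera call takes 0.05 s, during which the arm holds its last target. There are 200 camera calls.

## Working session

There is one attempt and no reset: what is moved stays moved. The work goes in short steps, Python scripts to look and compute and a tool call to move; the robot and the scene stay as the last step left them, time stands still between calls to the robot, and variables do not carry over. Pictures are saved under pics/ and viewed, at most 10 in all, crops included, and the job is handed in when it is done.

Besides the shell and the picture viewer there is one more tool, called after "Request:" by a JSON object that holds its "op" and its "data", one argument or row to a line. servo_tool: Moves the arm, as the interface text tells. Shifts and turns lie within -1 to 1; 1 stands for 120 mm of shift or 0.1 rad of turn. Its arguments: {"type":"object","properties":{"targets":{"type":"array","items":{"type":"array","items":{"type":"array","items":{"type":"number","minimum":-1,"maximum":1}}}},"claw":{"type":"number"}},"required":["targets"]}

```bash
mkdir -p pics; cat > h.py <<'E'
from station import *
import numpy as np, cv2
from scipy.spatial.transform import Rotation as R
def ray(c,uv,z):
    K=np.array([[c["fx"],0,c["cx"]],[0,c["fy"],c["cy"]],[0,0,1]]);E=np.array(c["extrinsics"])
    p=cv2.undistortPoints(np.array(uv,float).reshape(-1,1,2),K,np.array(c["dist_coeffs"],float)).reshape(-1,2)
    d=np.c_[p[:,0],-p[:,1],-np.ones(len(p))]@E[:3,:3].T;o=E[:3,3]
    return o+d*((z-o[2])/d[:,2])[:,None]
def mask(f,lo,hi):
    m=cv2.inRange(cv2.cvtColor(f,cv2.COLOR_BGR2HSV),lo,hi)
    return cv2.morphologyEx(m,cv2.MORPH_OPEN,np.ones((3,3),np.uint8))
def big(m):
    return max(cv2.findContours(m,cv2.RETR_EXTERNAL,cv2.CHAIN_APPROX_NONE)[0],key=cv2.contourArea)
BLUE=((100,90,40),(130,255,255));GREEN=((40,60,30),(85,255,255))
E
python3 - <<'E'
from h import *
c=read_camera("top");f=c["frame"];w=read_camera("scene")["frame"]
cv2.imwrite("pics/a.png",cv2.resize(np.hstack([f,w]),(800,300)))
print(sense()); print(np.round(c["extrinsics"],3))
for n,col,z in(("blue",BLUE,.043),("green",GREEN,.003)):
    k=big(mask(f,*col)); r=cv2.minAreaRect(ray(c,k.reshape(-1,2),z)[:,:2].astype(np.float32))
    print(n,cv2.contourArea(k),cv2.minAreaRect(k),r)
E
```

```text
{'clock': 0.1, 'joint_positions': array([-1.35059623e+00,  4.91477335e-01,  1.55937042e+00,  1.48273567e-05,
        1.09164501e+00, -1.05589314e-01]), 'joint_vel': array([-0.00234454, -0.00162191, -0.00104225, -0.00103608,  0.00097625,
        0.00082977]), 'joint_efforts': array([ 2.29778918e-03, -6.13622403e+01, -2.58606023e+01,  6.94086682e-02,
        4.70200460e-02, -5.64760296e-05]), 'tool_pos': array([ 0.20002683, -0.59193574,  0.22514003]), 'ee_rot': array([-3.09911841e+00, -5.09332165e-01,  6.03329774e-05]), 'ft_force': array([-0.06359382, -0.36728688,  0.73784373]), 'ft_torque': array([ 0.03961428, -0.02490424, -0.00109512]), 'grasp_force': 0.0, 'finger_gap': 0.9989305459462196}
[[ 0.005  0.993 -0.118  0.423]
 [-1.     0.004 -0.008  0.011]
 [-0.007  0.118  0.993  0.922]
 [ 0.     0.     0.     1.   ]]
blue 1685.0 ((370.6940002441406, 202.57876586914062), (30.57159996032715, 58.4716682434082), 2.6630005836486816) ((0.5126951932907104, -0.2303498089313507), (0.06417971104383469, 0.12498649954795837), 85.47827911376953)
green 5818.5 ((362.8911437988281, 208.41470336914062), (64.42506408691406, 94.87357330322266), 4.39870548248291) ((0.5045900344848633, -0.22292521595954895), (0.14009302854537964, 0.20915508270263672), 84.74237823486328)
```

View pics/a.png

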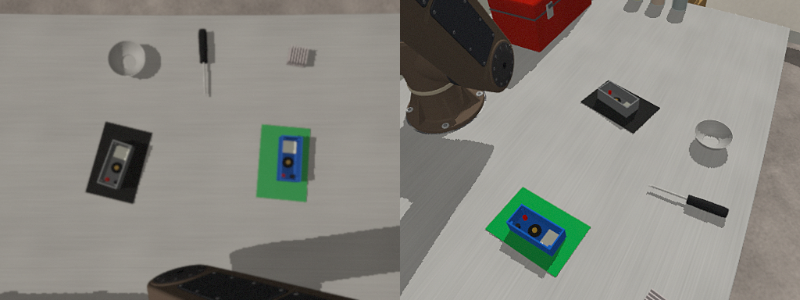

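The top view shows the blue case at about (290,158) on the green mat, jack end toward the robot, and the grey case far away at about (117,163). I'm moving above the blue case now.

Request:
{"op": "servo_tool", "data": {
  "targets": [
    [[0, 0, 0, 0, 0, 0.8], [0, 0, 0, 0, 0, 0.8], [0, 0, 0, 0, 0, 0.8], [0, 0, 0, 0, 0, 0.8], [0, 0, 0, 0, 0, 0.8], [0.1, -0.2, 0, 0, 0, 0], [0.2, -0.3, 0, 0, 0, 0], [0.24, -0.32, 0, 0, 0, 0], [0.24, -0.32, 0, 0, 0, 0], [0.24, -0.32, 0, 0, 0, 0], [0.24, -0.32, 0, 0, 0, 0]]
  ],
  "claw": 95
}}

```text
clock: 1.48
tool_pos: [0.3675, -0.389, 0.2255]
ee_rot: [-3.139, 0.117, 0.0]
ft_force: [-0.1, -0.5, 0.4]
finger_gap: 0.999
grasp_force: 0.0
```

Request:
{"op": "servo_tool", "data": {
  "targets": [
    [[0.24, -0.32, 0, 0, 0, 0], [0.24, -0.32, 0, 0, 0, 0], [0.24, -0.32, 0, 0, 0, 0], [0.24, -0.32, 0, 0, 0, 0], [0.1, -0.16, 0, 0, 0, 0], [0, 0, 0, 0, 0, 0], [0, 0, 0, 0, 0, 0]]
  ]
}}

```text
clock: 2.35
tool_pos: [0.5059, -0.2279, 0.2255]
ee_rot: [3.139, -0.117, -0.001]
ft_force: [-0.2, -0.3, -0.4]
finger_gap: 0.999
grasp_force: 0.0
```

```bash
python3 - <<'E'
from h import *
c=read_camera("wrist");f=c["frame"];cv2.imwrite("pics/b.png",f)
s=sense();r=R.from_rotvec(s["ee_rot"]).as_matrix();print(s["clock"],s["tool_pos"],"\n",r.round(3),s["joint_positions"].round(2))
print(np.round(c["extrinsics"],3))
for n,col,z in(("blue",BLUE,.043),("green",GREEN,.003)):
    k=big(mask(f,*col)); print(n,cv2.boundingRect(k),cv2.minAreaRect(ray(c,k.reshape(-1,2),z)[:,:2].astype(np.float32)))
E
```

```text
2.4 [ 0.50582234 -0.22807771  0.22552906] 
 [[ 0.997 -0.075 -0.   ]
 [-0.075 -0.997  0.   ]
 [-0.     0.    -1.   ]] [-0.54  0.39  1.73 -0.    1.02  1.1 ]
[[-0.074  0.952  0.298  0.59 ]
 [-0.997 -0.071 -0.022 -0.234]
 [ 0.001 -0.299  0.954  0.386]
 [ 0.     0.     0.     1.   ]]
blue (234, 105, 53, 113) ((0.5123083591461182, -0.23437370359897614), (0.05635500326752663, 0.12522700428962708), 85.49359893798828)
green (190, 74, 123, 169) ((0.5034220814704895, -0.2229710966348648), (0.14056533575057983, 0.21001368761062622), 84.7601318359375)
```

View pics/b.png

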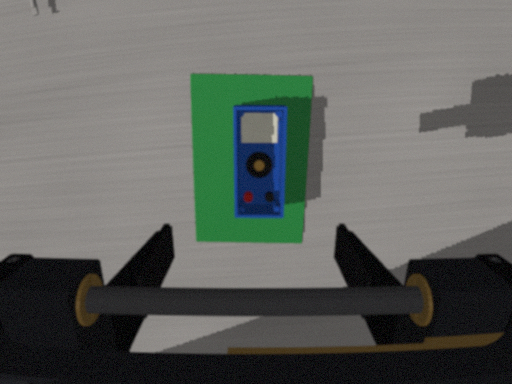

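The wrist view shows the blue case at px (260,162), clean on the mat, jacks toward the robot and aligned with the jaws. Next: descend and grip.

Request:
{"op": "servo_tool", "data": {
  "targets": [
    [[0.056, 0.048, 0, 0, 0, 0], [0, 0, 0.2, 0, 0, 0], [0, 0, 0.3, 0, 0, 0], [0, 0, 0.3, 0, 0, 0], [0, 0, 0.3, 0, 0, 0], [0, 0, 0.25, 0, 0, 0], [0, 0, 0.15, 0, 0, 0], [0, 0, 0.1, 0, 0, 0], [0, 0, 0.09, 0, 0, 0], [0, 0, 0, 0, 0, 0], [0, 0, 0, 0, 0, 0]]
  ]
}}

```text
clock: 3.78
tool_pos: [0.5129, -0.2339, 0.0233]
ee_rot: [3.139, -0.117, 0.001]
ft_force: [0.7, 0.1, -0.4]
finger_gap: 0.997
grasp_force: 0.0
```

Request:
{"op": "servo_tool", "data": {
  "targets": [
    [[0, 0, 0, 0, 0, 0], [0, 0, 0, 0, 0, 0], [0, 0, 0, 0, 0, 0], [0, 0, 0, 0, 0, 0], [0, 0, 0, 0, 0, 0], [0, 0, 0, 0, 0, 0], [0, 0, 0, 0, 0, 0], [0, 0, 0, 0, 0, 0]]
  ],
  "claw": 40
}}

```text
clock: 4.78
tool_pos: [0.5126, -0.2337, 0.0229]
ee_rot: [3.139, -0.116, 0.0]
ft_force: [-0.7, -0.2, 1.7]
finger_gap: 0.59
grasp_force: 30.0
```

Request:
{"op": "servo_tool", "data": {
  "targets": [
    [[0, 0, -0.05, 0, 0, 0], [0, 0, -0.15, 0, 0, 0], [0, 0, -0.2, 0, 0, 0], [0, 0, -0.2, 0, 0, 0], [0, 0, -0.2, 0, 0, 0], [0, 0, -0.2, 0, 0, 0], [0, 0, -0.1, 0, 0, 0], [0, 0, 0, 0, 0, 0]]
  ]
}}

```text
clock: 5.78
tool_pos: [0.5127, -0.2337, 0.1558]
ee_rot: [3.139, -0.117, 0.002]
ft_force: [0.6, -0.0, -2.3]
finger_gap: 0.587
grasp_force: 30.0
```

Request:
{"op": "servo_tool", "data": {
  "targets": [
    [[0, 0, 0, 0, -0.3, 0], [0, 0, 0, 0, -0.7, 0], [0, 0, 0, 0, -1, 0], [0, 0, 0, 0, -1, 0], [0, 0, 0, 0, -1, 0], [0, 0, 0, 0, -1, 0], [0, 0, 0, 0, -1, 0], [0, 0, 0, 0, -0.7, 0], [0, 0, 0, 0, -0.3, 0], [0, 0, 0, 0, 0, 0], [0, 0, 0, 0, 0, 0], [0, 0, 0, 0, 0, 0]]
  ]
}}

```text
clock: 7.28
tool_pos: [0.5125, -0.2338, 0.1553]
ee_rot: [-2.926, 0.109, 1.066]
ft_force: [0.5, -0.5, -0.2]
finger_gap: 0.59
grasp_force: 30.0
```

```bash
python3 - <<'E'
from h import *
w=read_camera("scene")["frame"];v=read_camera("wrist")["frame"];cv2.imwrite("pics/c.png",cv2.resize(np.hstack([w,v]),(800,300)))
s=sense();print(s["tool_pos"],R.from_rotvec(s["ee_rot"]).as_matrix().round(3),s["joint_positions"].round(2))
E
```

```text
[ 0.51255676 -0.2337564   0.15521313] [[ 0.763 -0.074 -0.642]
 [-0.057 -0.997  0.048]
 [-0.644  0.    -0.765]] [-0.44  0.76  1.41 -0.23  1.64  1.27]
```

View pics/c.png

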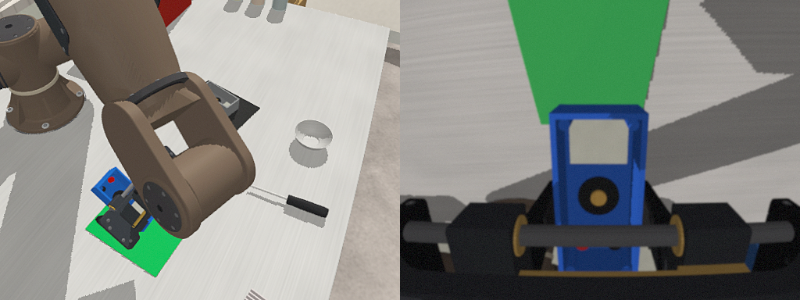

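The case hangs firmly in the jaws with its window end down about 40° (scene px (125,195)), in line with the gripper. I'll hold it for over a second, then level it and move over the mat centre.

Request:
{"op": "servo_tool", "data": {
  "targets": [
    [[0, 0, 0, 0, 0, 0], [0, 0, 0, 0, 0, 0], [0, 0, 0, 0, 0, 0], [0, 0, 0, 0, 0, 0], [0, 0, 0, 0, 0, 0], [0, 0, 0, 0, 0, 0], [0, 0, 0, 0, 0, 0], [0, 0, 0, 0, 0, 0], [0, 0, 0, 0, 0, 0], [0, 0, 0, 0, 0, 0]]
  ]
}}

```text
clock: 8.62
tool_pos: [0.5126, -0.2337, 0.1548]
ee_rot: [-2.926, 0.109, 1.068]
ft_force: [-0.0, 0.1, -1.7]
finger_gap: 0.586
grasp_force: 30.0
```

Request:
{"op": "servo_tool", "data": {
  "targets": [
    [[0, 0, 0, 0, 0.3, 0], [0, 0, 0, 0, 0.7, 0], [0, 0, 0, 0, 1, 0], [0, 0, 0, 0, 1, 0], [0, 0, 0, 0, 1, 0], [0, 0, 0, 0, 1, 0], [0, 0, 0, 0, 1, 0], [0, 0, 0, 0, 0.7, 0], [0, 0, 0, 0, 0.3, 0], [-0.08, -0.083, 0, 0, 0, 0], [0, 0, 0, 0, 0, 0], [0, 0, 0, 0, 0, 0]]
  ]
}}

```text
clock: 10.12
tool_pos: [0.5041, -0.2229, 0.1548]
ee_rot: [3.139, -0.116, -0.0]
ft_force: [0.1, -0.5, -1.3]
finger_gap: 0.585
grasp_force: 30.0
```

Request:
{"op": "servo_tool", "data": {
  "targets": [
    [[0, 0, 0.1, 0, 0, 0], [0, 0, 0.2, 0, 0, 0], [0, 0, 0.2, 0, 0, 0], [0, 0, 0.2, 0, 0, 0], [0, 0, 0.15, 0, 0, 0], [0, 0, 0.1, 0, 0, 0], [0, 0, 0, 0, 0, 0]]
  ]
}}

```text
clock: 11.0
tool_pos: [0.5035, -0.2229, 0.0399]
ee_rot: [-3.139, 0.117, 0.002]
ft_force: [-1.1, 1.2, -2.6]
finger_gap: 0.588
grasp_force: 30.0
```

```bash
python3 - <<'E'
from h import *
w=read_camera("scene")["frame"];v=read_camera("wrist")["frame"];cv2.imwrite("pics/d.png",cv2.resize(np.hstack([w,v]),(800,300)))
s=sense();print(s["tool_pos"],R.from_rotvec(s["ee_rot"]).as_matrix().round(3))
E
```

```text
[ 0.50399307 -0.22314975  0.04105933] [[ 0.997 -0.074  0.   ]
 [-0.074 -0.997 -0.   ]
 [ 0.     0.    -1.   ]]
```

View pics/d.png

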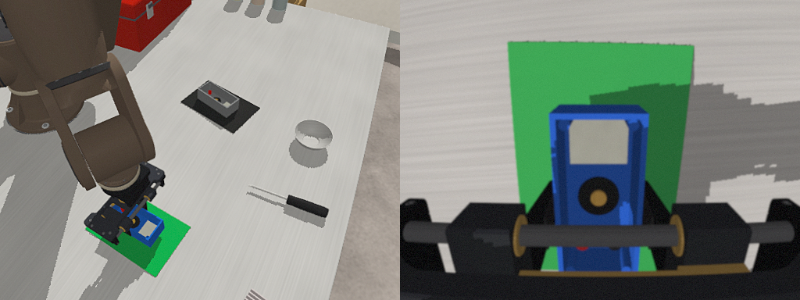

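The case is level above the mat centre, and its position in the wrist view is unchanged (top edge still at row 108), so it hasn't slipped. I'll lower it gently.

Request:
{"op": "servo_tool", "data": {
  "targets": [
    [[0, 0, 0.05, 0, 0, 0], [0, 0, 0.04, 0, 0, 0], [0, 0, 0, 0, 0, 0], [0, 0, 0, 0, 0, 0], [0, 0, 0.02, 0, 0, 0], [0, 0, 0.02, 0, 0, 0], [0, 0, 0.01, 0, 0, 0], [0, 0, 0, 0, 0, 0], [0, 0, 0, 0, 0, 0]]
  ]
}}

```text
clock: 12.22
tool_pos: [0.5038, -0.223, 0.0241]
ee_rot: [3.139, -0.116, 0.0]
ft_force: [-0.3, -1.0, -1.6]
finger_gap: 0.589
grasp_force: 30.0
```

Request:
{"op": "servo_tool", "data": {
  "targets": [
    [[0, 0, 0.005, 0, 0, 0], [0, 0, 0.005, 0, 0, 0], [0, 0, 0, 0, 0, 0], [0, 0, 0, 0, 0, 0]]
  ]
}}

```text
clock: 12.72
tool_pos: [0.5038, -0.223, 0.0229]
ee_rot: [3.139, -0.117, 0.0]
ft_force: [0.5, 0.4, -0.2]
finger_gap: 0.586
grasp_force: 30.0
```

Request:
{"op": "servo_tool", "data": {
  "targets": [
    [[0, 0, 0, 0, 0, 0], [0, 0, 0, 0, 0, 0], [0, 0, 0, 0, 0, 0], [0, 0, 0, 0, 0, 0], [0, 0, 0, 0, 0, 0], [0, 0, 0, 0, 0, 0], [0, 0, 0, 0, 0, 0], [0, 0, 0, 0, 0, 0]]
  ],
  "claw": 95
}}

```text
clock: 13.72
tool_pos: [0.5038, -0.223, 0.0228]
ee_rot: [3.139, -0.116, -0.0]
ft_force: [-0.8, -0.7, -0.2]
finger_gap: 0.999
grasp_force: 0.0
```

Request:
{"op": "servo_tool", "data": {
  "targets": [
    [[0, 0, -0.1, 0, 0, 0], [0, 0, -0.2, 0, 0, 0], [0, 0, -0.25, 0, 0, 0], [0, 0, -0.25, 0, 0, 0], [0, 0, -0.25, 0, 0, 0], [0, 0, -0.25, 0, 0, 0], [0, 0, -0.2, 0, 0, 0], [0, 0, 0, 0, 0, 0], [0, 0, 0, 0, 0, 0], [0, 0, 0, 0, 0, 0]]
  ]
}}

```text
clock: 14.98
tool_pos: [0.5034, -0.2228, 0.2019]
ee_rot: [-3.139, 0.116, 0.002]
ft_force: [-0.8, -0.2, -0.4]
finger_gap: 1.003
grasp_force: 0.0
```

```bash
python3 - <<'E'
from h import *
c=read_camera("wrist");f=c["frame"];cv2.imwrite("pics/e.png",f)
for n,col,z in(("blue",BLUE,.043),("green",GREEN,.003)):
    k=big(mask(f,*col)); print(n,cv2.minAreaRect(ray(c,k.reshape(-1,2),z)[:,:2].astype(np.float32)))
E
```

```text
blue ((0.5038520097732544, -0.22305724024772644), (0.056435029953718185, 0.12624038755893707), 85.5659408569336)
green ((0.50347900390625, -0.22276784479618073), (0.14026550948619843, 0.21005581319332123), 84.75762176513672)
```

View pics/e.png

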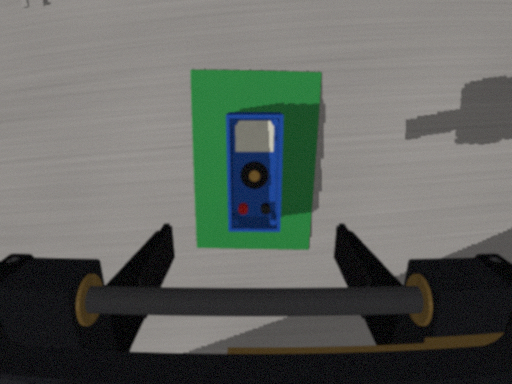

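The case lies flat, open side up, at px (255,172) in the middle of the mat, and the gripper is clear of it.

```bash
python3 -c "from station import *; print(hand_in())"
```

```text
the job is handed in; nothing more can be done
None
```

I lifted the blue casing, held it tipped about 40 degrees for over a second, then levelled it, set it down within about 1 mm of the green mat's centre, open side up, and released it. The job is handed in at about 15 s, with the grey casing untouched, and no verdict was shown.

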